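# Wind up the tube and hold the test box lid open at 50 degrees

### The arm

A 6-joint arm with a two-finger parallel gripper is mounted at the origin on the work surface. World frame = base frame: x ahead of the robot, y to its left, z up, the work surface at z = 0. Lengths are in m, angles in rad, forces in N, time in s.
With the tool pointing down it reaches from about 0.225 to 0.875 m from the base axis. Payload 3.4 kg.
Tool frame: the origin (TCP) lies at the very end of the fingers, on their centre line; the grasp point (between the pads) lies 19 mm behind it (grip_depth is the distance from the TCP to the grasp point, in m); x points along the fingers, z is the direction in which the jaws open and shut, and the axes are right-handed (so a half turn about x gives the same grasp; the last joint's range is limited). The gripper opens to 85 mm and grips with 20 to 120 N. Pads are 22 mm wide; open, the fingers measure 114 mm over their backs; the gripper's body (76 mm by 85 mm) begins 54 mm behind the grasp point. The pads swing forward as they close: fully open they stand 13 mm farther back than shut.
Start: joints at [1.049, 0.276, 1.505, -0, 1.361, -0.121], TCP at [0.224, 0.529, 0.231] pointing down, gripper open.
Joint ranges: [-2.89, 2.89], [-0.75, 2.08], [0.22, 2.7], [-1.18, 4.32], [0.11, 2.71], [-2.7, 2.7]. Speed limits (rad/s): [2.57, 2.57, 3.14, 3.14, 3.14, 3.14].

### API

Orientations are given as a unit quaternion [w, x, y, z].
In Python, from rig import get_state, get_image, sign_off, grip_depth gives the robot as it stands. The module is installed in compiled form; this text tells all that it offers.
- The arm moves only by the tool arm_command, never from a script. Its argument "series" is a list of rows, each an object with "dp": the shift along the tool's x, y, z scaled (see below), a list of three; "angular": the turn, a rotation vector about the tool's x, y, z scaled (see below), a list of three; "gripper": the finger opening in mm, from 0 to 85.4. A call has exactly 8 rows; each row shifts and turns the pose as measured when the row begins, along the tool's axes as they then stand; what a row does not reach is not made up. The controller multiplies each number of a shift by 0.12 m and each number of a turn by 90 degrees. A row lasts 1/8 s, in which the tool goes at most 62.5 mm and 10.7 degrees, less where a joint would pass 70% of its speed; a pose out of reach is approached as far as the arm can. A call with a number of a shift or a turn outside -1 to 1 is refused whole. A call with a gripper value outside its range is refused whole. The fingers move at their own pace and stop on an object; "grip_force" is the grip in N (left out, the last holds). Time passes only in rows, so rows that do not move let the fingers close, or fill a call up. It gives the time, the measured TCP pose, the force and the opening at its end, in the units of the state.
- get_state(): the state, without advancing time (a new reading comes with each control period).
- get_image(name): name is "side" or "top" or "wrist"; returns a dict with "image" (480x640x3 uint8, blue, green, red), "depth" (480x640 float32, m along the optical axis (not along the pixel's ray), 0 where there is no reading), "mtx" (3x3 intrinsics, pixels), "view" (4x4, takes a point from world to camera coordinates); the wrist camera has in their place "mount" (4x4, takes a point from camera to tool coordinates, whose origin is the TCP and whose axes are the tool frame's). Camera axes: x right, y up, looking along -z (the intrinsics and any distortion apply to the point x, -y, -z); pixel columns grow to the right and rows downward; lengths in m; the calibration is good to about 2 mm. A picture is of the moment at which its call begins: read the wrist's pose just before it.
- sign_off(): hands the job in, once; it reports no verdict.
The state is a dict: "clock": time; "qpos": joint angles; "qd": joint speeds; "effort": joint torques, N m; "position": TCP position; "ee_rot": TCP orientation; "contact_force": force on the tool from outside, world axes, zero at the start; "moment": the same for the moment, N m; "width": finger opening in m.
Only numpy, scipy, OpenCV 4.12 (cv2) and the standard library are available. Lean on these libraries where they do the work, as an engineer would, in place of code of your own. Each camera call takes 0.05 s, during which the arm holds its last target. There are 200 camera calls.

### The job

Bring the brass tube up inside the grey test box for inspection: with the lid shut, wind the crank beside the box clockwise (seen from above) until it comes up against its stop, a little over two turns. Then lift the lid by its bar handle and hold it steady, open at 50 degrees from shut: the lid falls shut if let go, so finish while still holding the bar. Leave the loose things on the bench where they are.

Things in the scene. Friction and masses are not known exactly. Their poses are not given: they have to be found in the camera images.
- test_box: fixed grey box, 200 mm deep (its x), 220 mm wide (its y), 140 mm high, open on top under the lid; origin under its centre on the bench, z up; the front (-x of the box, with two brass sockets and a small plate) faces the robot, within about 16 degrees
- lid (a joint): angle of the lid, rad: 0 shut and level, grows as it opens upward, at most 1.75; 50 degrees is 0.873. The lid is an aluminium plate 200 x 220 x 4 mm lying on the box, hinged along the box's back (+x) edge; 0.3 to 0.56 kg, no spring and hardly any friction, so it falls shut
- lid_hinge (a point): middle of the lid's hinge line: in the box's frame at x +100 mm, y 0, z 140.5 mm; the hinge line runs along the box's y
- lid_bar (a point): round dark steel bar handle on the lid near its front edge: a bar 12 mm thick and 100 mm long along the box's y, standing on two legs, 35 mm above the lid's top face (29 mm free under it). The point is the middle of the bar: with the lid shut 175 mm in front of (-x) and 38.5 to 39 mm above the hinge line; it turns with the lid about the hinge
- crank_unit: fixed grey housing 120 x 110 x 125 mm with the crank on top, standing at the left or the right side of the box (its centre 180 mm to the side of the box's centre and 20 mm nearer the robot), turned as the box is; origin under its centre
- crank_axis (a point): point on the crank's upright axis, 185 mm above the bench, level with a good place to grip the crank's knob
- crank (a joint): angle of the crank, rad: grows clockwise seen from above, from its lower stop at 0 to its upper stop at 14.07 (2.24 turns); starts between 0 and 1.2; turns with about 0.1 N m of friction (2.5 N at the knob) and stays where left. At angle q the crank arm points from the axis at yaw (pi + 1.5 - q) in the box's frame, so at the upper stop it points straight to the front of the box.
- crank_knob: upright black cylinder on the end of the crank arm, to grip: 24 mm across, from 156 to 206 mm above the bench, 40 mm from the crank axis; spins freely on its pin. Origin under its centre. The crank arm below it is dark steel, its top 155 mm above the bench. Winding raises the brass tube inside the box
- gauge_unit: fixed grey housing like the crank's, with a round dial 80 mm across on top (143 mm high), at the other side of the box; not to be used
- wrench: open-ended steel wrench, 150 mm long, lying flat; origin at the middle of its underside; loose, leave it alone
- hex_keys: black holder 100 x 35 x 22 mm with bent steel hex keys sticking out of one end; origin under its centre; loose, leave it alone
- end_plate: white plastic plate 90 x 90 x 15 mm with holes; origin under its centre; loose, leave it alone
- beaker: clear plastic beaker, 70 mm across, 85 mm high; origin under its centre; loose, leave it alone
- seal_ring: black rubber ring, 42 mm across, 14 mm high; origin under its centre; loose, leave it alone
- fitting: brass fitting, 32 mm across, 32 mm high; origin under its centre; loose, leave it alone
- spare_tube: brass tube standing upright, open at the top, 52 mm across, 100 mm high; origin under its centre; loose, leave it alone
Mind the look-alikes: they are no part of the job. Leave any red look-alike of the crank_unit alone.

How it is judged:
By the outcome, as a careful person would: the job done as asked, in the order asked, and still so for the second after the job is handed in, while the arm keeps its last pose, push and grip.
It also fails if it takes over 61 s, if anything falls off the work surface, if the arm or the gripper's body presses on something with over 40 N, if the wrist force passes 120 N, or if a joint passes its speed limit or range.

## Working session

There is one attempt and no reset: what is moved stays moved. The work goes in short steps, Python scripts to look and compute and a tool call to move; the robot and the scene stay as the last step left them, time stands still between calls to the robot, and variables do not carry over. Pictures are saved under pics/ and viewed, about 8 in all and at most 12, crops included, and the job is handed in when it is done.

Besides the shell and the picture viewer there is one more tool, called after "Emit:" as a command line: name --argument value ..., lists and objects as JSON in quotes. arm_command: Moves the arm, as the interface text tells. Its arguments: {"type":"object","properties":{"series":{"type":"array","items":{"type":"object","properties":{"dp":{"type":"array","items":{"type":"number"}},"angular":{"type":"array","items":{"type":"number"}},"gripper":{"type":"number"}}}},"grip_force":{"type":"number"}},"required":["series"]}

```bash
mkdir -p pics
cat > h.py <<'E'
import numpy as np, cv2
from rig import get_state,get_image,sign_off,grip_depth
from scipy.spatial.transform import Rotation as R
def rot(s): q=s["ee_rot"]; return R.from_quat([q[1],q[2],q[3],q[0]])
def shot(n):
    s=get_state(); d=get_image(n)
    if n=="wrist":
        T=np.eye(4); T[:3,:3]=rot(s).as_matrix(); T[:3,3]=s["position"]
        d["c2w"]=T@np.array(d["mount"])
    else: d["c2w"]=np.linalg.inv(d["view"])
    return d
def ray(d,u,v):
    K=d["mtx"]; c=np.array([(u-K[0,2])/K[0,0],-(v-K[1,2])/K[1,1],-1.])
    return d["c2w"][:3,3], d["c2w"][:3,:3]@c
def onz(d,u,v,z):
    o,r=ray(d,u,v); return o+r*(z-o[2])/r[2]
def dep(d,u,v):
    o,r=ray(d,u,v); return o+r*d["depth"][int(v),int(u)]
E
python3 - <<'E'
from h import *
s=get_state(); print(s, grip_depth() if callable(grip_depth) else grip_depth); print(rot(s).as_matrix().round(3))
for n in("side","top"):
    d=shot(n); cv2.imwrite(f"pics/{n}0.png",d["image"]); print(n,d["mtx"],d["c2w"].round(3),[k for k in d])
    np.savez(f"{n}0.npz",**{k:d[k] for k in("image","depth","mtx","c2w")})
E
```

```text
{'clock': 0.0, 'qpos': array([ 1.04897643e+00,  2.76594699e-01,  1.50613878e+00,  5.38318805e-05,
        1.36070267e+00, -1.21015420e-01]), 'qd': array([-7.93548486e-05, -2.81846314e-04, -5.25436121e-04, -6.47084737e-04,
       -7.42868103e-04,  5.97801486e-04]), 'effort': array([ 9.54768730e-04, -4.16770935e+01, -2.45807594e+01,  1.12674593e-04,
        1.09203896e-02,  6.27060012e-05]), 'position': array([0.2240706 , 0.52896867, 0.23043763]), 'ee_rot': array([ 0.58893582, -0.39073307,  0.59011821,  0.390183  ]), 'contact_force': array([-0.45386936,  0.39194038, -0.04955745]), 'moment': array([0.03944369, 0.00155496, 0.00869473]), 'width': 0.08494588927915533} 0.0187
[[-0.001 -0.921  0.39 ]
 [-0.002  0.39   0.921]
 [-1.     0.    -0.002]]
side [[449.66114541   0.         315.58244771]
 [  0.         449.66114541 237.86903565]
 [  0.           0.           1.        ]] [[ 0.985  0.112 -0.128  0.472]
 [-0.17   0.655 -0.736 -0.572]
 [ 0.002  0.747  0.664  0.656]
 [ 0.     0.     0.     1.   ]] ['image', 'depth', 'mtx', 'view', 'c2w']
top [[573.91749951   0.         311.45893973]
 [  0.         573.91749951 233.58846452]
 [  0.           0.           1.        ]] [[-0.006  0.998 -0.057  0.488]
 [-1.    -0.005  0.013  0.031]
 [ 0.013  0.057  0.998  1.329]
 [ 0.     0.     0.     1.   ]] ['image', 'depth', 'mtx', 'view', 'c2w']
```

View pics/top0.png

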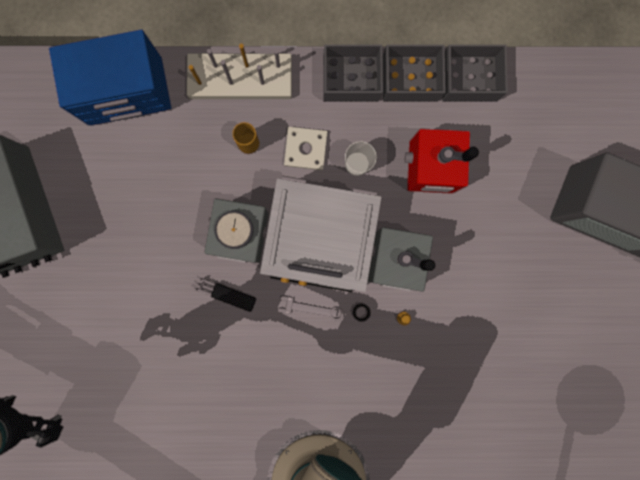

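View pics/side0.png

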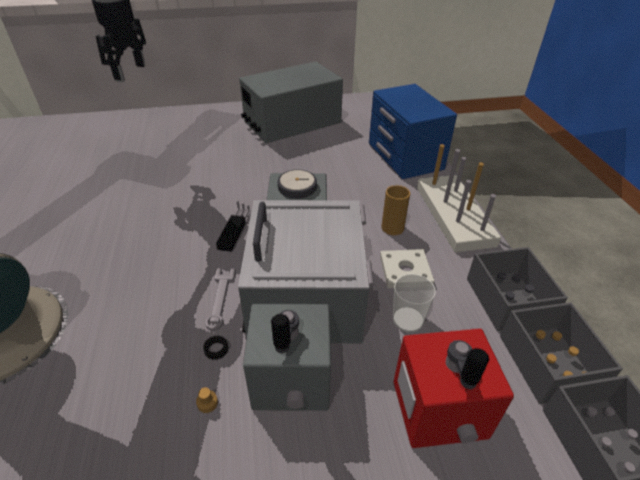

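Top view: the box lid has corners near (277,180), (381,193), (366,290) and (262,277), with the bar at about (316,268). The grey crank unit is to the right, with its axis near (406,259) and black knob near (428,265). The red look-alike is behind it. In the side view the knob top is near (281,318) and the bar runs (257,205)-(265,255).

Run:
```python
from h import *
t=dict(np.load("top0.npz")); s=dict(np.load("side0.npz"))
def cloud(d):
    v,u=np.mgrid[:480,:640]; K=d["mtx"]; z=d["depth"]
    c=np.stack([(u-K[0,2])/K[0,0]*z,-(v-K[1,2])/K[1,1]*z,-z],-1)
    P=c@d["c2w"][:3,:3].T+d["c2w"][:3,3]; P[z==0]=np.nan; return P
P=cloud(t);Q=cloud(s)
def rect(P,lo,hi,name,box):
    x0,x1,y0,y1=box; m=(P[...,2]>lo)&(P[...,2]<hi)&(P[...,0]>x0)&(P[...,0]<x1)&(P[...,1]>y0)&(P[...,1]<y1)
    p=P[m]; 
    if len(p)<5: print(name,len(p));return
    r=cv2.minAreaRect((p[:,:2]*1000).astype(np.float32)); print(name,len(p),"med z",np.median(p[:,2]).round(4),"mean",p.mean(0).round(4),r)
for n,A in(("top",P),("side",Q)):
    rect(A,.134,.152,n+" lid",(.35,.65,-.09,.16))
    rect(A,.11,.135,n+" crank",(.3,.6,-.28,-.1))
    rect(A,.110,.150,n+" gauge",(.3,.65,.13,.3))
    rect(A,.172,.2,n+" bar",(.3,.6,-.09,.16))
    rect(A,.197,.215,n+" knob",(.3,.6,-.28,-.08))
# colour: black knob, top face
hs=cv2.cvtColor(t["image"],cv2.COLOR_BGR2GRAY)
for d,(u0,u1,v0,v1) in((t,(418,442,252,278)),(s,(265,300,305,355))):
    g=cv2.cvtColor(d["image"],cv2.COLOR_BGR2GRAY)[v0:v1,u0:u1]; m=(g<45).astype(np.uint8)
    ys,xs=np.nonzero(m); print(xs.min()+u0,xs.max()+u0,ys.min()+v0,ys.max()+v0,len(xs))
big=lambda d,u0,u1,v0,v1:cv2.resize(d["image"][v0:v1,u0:u1],(400,400),interpolation=cv2.INTER_CUBIC)
cv2.imwrite("pics/z.png",np.hstack([big(t,260,440,175,355-60+60),big(s,230,380,180,330+0)]))
```

```text
top lid 8791 med z 0.1441 mean [0.5521 0.0101 0.1441] ((545.072021484375, 34.83527374267578), (249.40394592285156, 210.25965881347656), 89.50525665283203)
top crank 2628 med z 0.1244 mean [ 0.5033 -0.1736  0.1244] ((502.88494873046875, -177.30374145507812), (110.84771728515625, 120.0715103149414), 80.27413177490234)
top gauge 2738 med z 0.1269 mean [0.5636 0.1795 0.1322] ((566.1585083007812, 176.94021606445312), (110.06346893310547, 120.27862548828125), 80.05479431152344)
top bar 326 med z 0.1837 mean [0.4802 0.0093 0.1836] ((480.1987609863281, 9.055770874023438), (109.82238006591797, 11.929920196533203), 79.92138671875)
top knob 118 med z 0.2049 mean [ 0.4904 -0.2145  0.2043] ((490.51397705078125, -215.29147338867188), (24.065217971801758, 21.65473175048828), 89.37201690673828)
side lid 8479 med z 0.1446 mean [0.5509 0.001  0.1448] ((542.8753051757812, 34.99616241455078), (250.0411834716797, 214.2061004638672), 89.95570373535156)
side crank 5699 med z 0.1248 mean [ 0.5061 -0.177   0.1238] ((516.3790283203125, -172.25888061523438), (129.07337951660156, 148.020751953125), 80.08383178710938)
side gauge 1635 med z 0.1345 mean [0.5632 0.1687 0.1345] ((564.6552734375, 180.94517517089844), (95.40923309326172, 120.0048828125), 80.06262969970703)
side bar 351 med z 0.1842 mean [ 4.777e-01 -4.000e-04  1.833e-01] ((478.103515625, 6.027900695800781), (107.98272705078125, 11.916937828063965), 80.13182067871094)
side knob 269 med z 0.2047 mean [ 0.4886 -0.2191  0.204 ] ((489.2372741699219, -217.2693328857422), (23.176265716552734, 21.515148162841797), 26.128549575805664)
419 434 259 270 156
271 299 314 352 667
```

View pics/z.png

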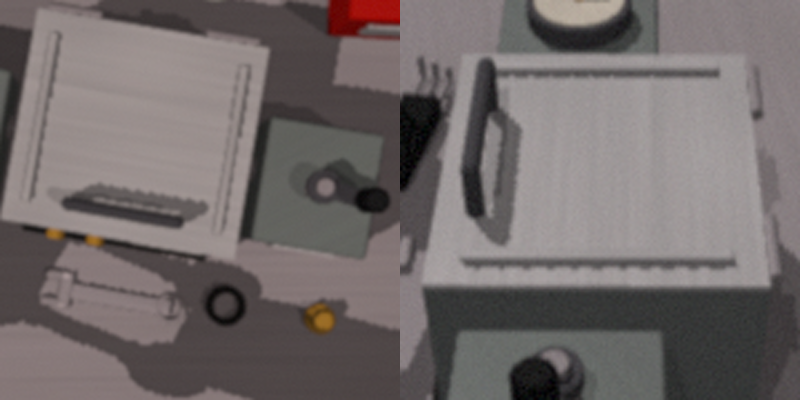

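```bash
cat >> h.py <<'E'
YAW=np.deg2rad(-10.0)
BX=np.array([np.cos(YAW),np.sin(YAW),0]); BY=np.array([-np.sin(YAW),np.cos(YAW),0])
AX=np.array([.5029,-.1773,0]); BOX=np.array([.5542,-.0037,0])
def target_R(yaw): # tool x down, z along yaw
    z=np.array([np.cos(yaw),np.sin(yaw),0]); x=np.array([0,0,-1.]); return R.from_matrix(np.stack([x,np.cross(z,x),z],1))
def plan(wps,grip,s=None):
    """wps: list of (pos, Rotation or None); rows from the present pose assuming each row is reached"""
    import json
    s=s or get_state(); p=np.array(s["position"]); r=rot(s); out=[]
    for w,Rt in wps:
        Rt=Rt or r; a=(r.inv()*Rt).as_rotvec(); n=np.linalg.norm(a)
        if n>np.deg2rad(10.5): a*=np.deg2rad(10.5)/n
        d=r.inv().apply(w-p); m=np.linalg.norm(d)
        if m>.062: d*=.062/m
        out.append(dict(dp=(d/.12).round(3).tolist(),angular=(a/(np.pi/2)).round(3).tolist(),gripper=grip))
        p=p+r.apply(d); r=r*R.from_rotvec(a)
    print(json.dumps(out)); return p,r
E
python3 - <<'E'
from h import *
for n in("top","side"):
    d=dict(np.load(n+"0.npz")); v,u=np.mgrid[:480,:640]; K=d["mtx"]; z=d["depth"]
    P=np.stack([(u-K[0,2])/K[0,0]*z,-(v-K[1,2])/K[1,1]*z,-z],-1)@d["c2w"][:3,:3].T+d["c2w"][:3,3]
    q=P[np.hypot(P[...,0]-AX[0],P[...,1]-AX[1])<.022]; q=q[q[:,2]>.14]; print(n,np.percentile(q[:,2],[5,50,95]).round(4), [ (lo,len(q[(q[:,2]>lo)]),q[q[:,2]>lo].mean(0).round(4)) for lo in(.15,.157) if (q[:,2]>lo).any()])
s=get_state(); p0=s["position"]; k=np.array([.490,-.2162,.27])
plan([(p0+(k-p0)*min(1,i/14),target_R(YAW)) for i in range(1,17)],85,s)
E
```

```text
top [0.1522 0.1572 0.1649] [(0.15, 215, array([ 0.502 , -0.1785,  0.1578])), (0.157, 117, array([ 0.5016, -0.1771,  0.1602]))]
side [0.1467 0.157  0.1637] [(0.15, 192, array([ 0.5072, -0.1798,  0.1582])), (0.157, 107, array([ 0.5063, -0.178 ,  0.1604]))]
[{"dp": [-0.023, -0.319, -0.347], "angular": [0.117, -0.0, 0.0], "gripper": 85}, {"dp": [-0.023, -0.377, -0.283], "angular": [0.117, -0.0, 0.0], "gripper": 85}, {"dp": [-0.023, -0.422, -0.209], "angular": [0.117, -0.0, 0.0], "gripper": 85}, {"dp": [-0.023, -0.453, -0.129], "angular": [0.117, -0.0, 0.0], "gripper": 85}, {"dp": [-0.023, -0.469, -0.044], "angular": [0.117, -0.0, 0.0], "gripper": 85}, {"dp": [-0.023, -0.469, 0.042], "angular": [0.117, -0.0, 0.0], "gripper": 85}, {"dp": [-0.023, -0.454, 0.127], "angular": [0.117, -0.0, 0.0], "gripper": 85}, {"dp": [-0.023, -0.423, 0.207], "angular": [0.039, -0.0, 0.0], "gripper": 85}, {"dp": [-0.023, -0.409, 0.233], "angular": [0.0, 0.0, 0.0], "gripper": 85}, {"dp": [-0.023, -0.409, 0.233], "angular": [0.0, 0.0, -0.0], "gripper": 85}, {"dp": [-0.023, -0.409, 0.233], "angular": [0.0, 0.0, 0.0], "gripper": 85}, {"dp": [-0.023, -0.409, 0.233], "angular": [0.0, 0.0, 0.0], "gripper": 85}, {"dp": [-0.023, -0.409, 0.233], "angular": [0.0, 0.0, 0.0], "gripper": 85}, {"dp": [-0.023, -0.409, 0.233], "angular": [0.0, 0.0, 0.0], "gripper": 85}, {"dp": [-0.0, 0.0, -0.0], "angular": [0.0, 0.0, 0.0], "gripper": 85}, {"dp": [0.0, 0.0, 0.0], "angular": [0.0, 0.0, 0.0], "gripper": 85}]
```

Emit:
arm_command --series '[{"dp": [-0.03, -0.32, -0.35], "angular": [0.117, 0, 0], "gripper": 85}, {"dp": [-0.03, -0.38, -0.28], "angular": [0.117, 0, 0], "gripper": 85}, {"dp": [-0.03, -0.42, -0.21], "angular": [0.117, 0, 0], "gripper": 85}, {"dp": [-0.03, -0.45, -0.13], "angular": [0.117, 0, 0], "gripper": 85}, {"dp": [-0.03, -0.47, -0.04], "angular": [0.117, 0, 0], "gripper": 85}, {"dp": [-0.03, -0.47, 0.04], "angular": [0.117, 0, 0], "gripper": 85}, {"dp": [-0.03, -0.45, 0.13], "angular": [0.117, 0, 0], "gripper": 85}, {"dp": [-0.03, -0.42, 0.21], "angular": [0.04, 0, 0], "gripper": 85}]'

```text
clock: 1.1
position: [0.3717, 0.0918, 0.2576]
ee_rot: [0.703, 0.072, 0.704, -0.075]
contact_force: [0.3, 0.6, -0.4]
width: 0.0849
```

Run:
```python
from h import *
s=get_state(); p0=s["position"]; print(s["clock"],p0,s["contact_force"]); k=np.array([.490,-.2162,.24]); n=int(np.linalg.norm(k-p0)/.055)+1; print(n)
plan([(p0+(k-p0)*min(1,i/n),target_R(YAW)) for i in range(1,9)],85,s)
```

```text
1.1 [0.37170663 0.09181192 0.25764763] [ 0.25322161  0.63411875 -0.44871417]
7
[{"dp": [0.022, -0.33, 0.213], "angular": [-0.021, -0.0, 0.003], "gripper": 85}, {"dp": [0.021, -0.337, 0.202], "angular": [0.0, 0.0, -0.0], "gripper": 85}, {"dp": [0.021, -0.337, 0.202], "angular": [0.0, 0.0, 0.0], "gripper": 85}, {"dp": [0.021, -0.337, 0.202], "angular": [0.0, 0.0, 0.0], "gripper": 85}, {"dp": [0.021, -0.337, 0.202], "angular": [0.0, 0.0, 0.0], "gripper": 85}, {"dp": [0.021, -0.337, 0.202], "angular": [0.0, 0.0, 0.0], "gripper": 85}, {"dp": [0.021, -0.337, 0.202], "angular": [0.0, 0.0, 0.0], "gripper": 85}, {"dp": [-0.0, 0.0, -0.0], "angular": [0.0, 0.0, 0.0], "gripper": 85}]
```

Emit:
arm_command --series '[{"dp": [0.02, -0.33, 0.21], "angular": [-0.02, 0, 0], "gripper": 85}, {"dp": [0.02, -0.34, 0.2], "angular": [0, 0, 0], "gripper": 85}, {"dp": [0.02, -0.34, 0.2], "angular": [0, 0, 0], "gripper": 85}, {"dp": [0.02, -0.34, 0.2], "angular": [0, 0, 0], "gripper": 85}, {"dp": [0.02, -0.34, 0.2], "angular": [0, 0, 0], "gripper": 85}, {"dp": [0.02, -0.34, 0.2], "angular": [0, 0, 0], "gripper": 85}, {"dp": [0.02, -0.34, 0.2], "angular": [0, 0, 0], "gripper": 85}, {"dp": [0, 0, 0], "angular": [0, 0, 0], "gripper": 85}]'

```text
clock: 2.1
position: [0.4881, -0.233, 0.239]
ee_rot: [0.704, 0.064, 0.705, -0.065]
contact_force: [-0.9, 0.5, -0.0]
width: 0.0851
```

Run:
```python
from h import *
d=shot("wrist"); cv2.imwrite("pics/w1.png",d["image"])
s=get_state(); p0=s["position"]; print(s["clock"],p0,s["contact_force"],s["qpos"]); k=np.array([.490,-.2162,.240]);k2=k.copy();k2[2]=.170
plan([(k,target_R(YAW))]+[(k+(k2-k)*i/4,target_R(YAW)) for i in range(1,5)]+[(k2,target_R(YAW))]*3,85,s)
```

```text
2.15 [ 0.48730014 -0.23114955  0.2390765 ] [ 0.76664664 -0.40189196 -0.28574781] [-0.57084599  0.21911538  1.56422015 -0.00165425  1.36051538 -0.38819723]
[{"dp": [-0.008, 0.127, -0.0], "angular": [-0.005, -0.002, 0.0], "gripper": 85}, {"dp": [0.146, 0.0, 0.0], "angular": [0.0, 0.0, 0.0], "gripper": 85}, {"dp": [0.146, 0.0, 0.0], "angular": [0.0, 0.0, 0.0], "gripper": 85}, {"dp": [0.146, 0.0, 0.0], "angular": [0.0, 0.0, 0.0], "gripper": 85}, {"dp": [0.146, 0.0, 0.0], "angular": [0.0, 0.0, 0.0], "gripper": 85}, {"dp": [0.0, 0.0, 0.0], "angular": [0.0, 0.0, 0.0], "gripper": 85}, {"dp": [0.0, 0.0, 0.0], "angular": [0.0, 0.0, 0.0], "gripper": 85}, {"dp": [0.0, 0.0, 0.0], "angular": [0.0, 0.0, 0.0], "gripper": 85}]
```

View pics/w1.png

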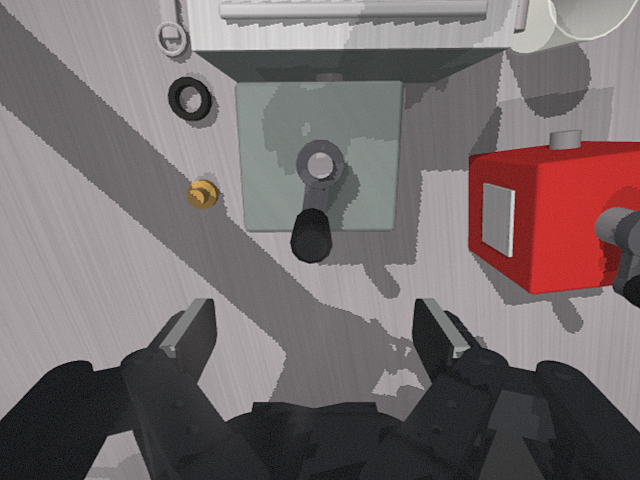

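Wrist view: knob top near (311,240), hub near (320,165), and the fingers clear of everything. I'll check the knob and axis positions from this view, then descend.

Run:
```python
from h import *
d=shot("wrist")
g=cv2.cvtColor(d["image"],cv2.COLOR_BGR2GRAY)
def pts(u0,u1,v0,v1,lo,hi):
    L=[dep(d,u,v) for u in range(u0,u1) for v in range(v0,v1) if d["depth"][v,u]>0]; L=np.array(L); m=(L[:,2]>lo)&(L[:,2]<hi); q=L[m]
    print(len(q),q.mean(0).round(4),cv2.minEnclosingCircle((q[:,:2]*1000).astype(np.float32)))
pts(285,340,205,270,.202,.212); pts(300,345,145,185,.158,.172); 
print("hub top ray", onz(d,320,165,.164))
s=get_state(); print(s["position"])
```

```text
1244 [ 0.4903 -0.2134  0.2049] ((490.3047180175781, -214.3369903564453), 11.787065505981445)
527 [ 0.5026 -0.1762  0.1624] ((502.6883239746094, -175.03363037109375), 14.139062881469727)
hub top ray [ 0.50155962 -0.17416629  0.164     ]
[ 0.48692263 -0.22985982  0.23935179]
```

Emit:
arm_command --series '[{"dp": [0, 0.12, 0.01], "angular": [-0.005, 0, 0], "gripper": 85}, {"dp": [0, 0, 0], "angular": [0, 0, 0], "gripper": 85}, {"dp": [0.14, 0, 0], "angular": [0, 0, 0], "gripper": 85}, {"dp": [0.14, 0, 0], "angular": [0, 0, 0], "gripper": 85}, {"dp": [0.14, 0, 0], "angular": [0, 0, 0], "gripper": 85}, {"dp": [0.08, 0, 0], "angular": [0, 0, 0], "gripper": 85}, {"dp": [0, 0, 0], "angular": [0, 0, 0], "gripper": 85}, {"dp": [0, 0, 0], "angular": [0, 0, 0], "gripper": 85}]'

```text
clock: 3.2
position: [0.4903, -0.2071, 0.1812]
ee_rot: [0.705, 0.057, 0.704, -0.058]
contact_force: [0.4, 0.4, 0.4]
width: 0.0851
```

Emit:
arm_command --series '[{"dp": [0.05, -0.05, 0], "angular": [0, 0, 0], "gripper": 85}, {"dp": [0.04, -0.01, 0], "angular": [0, 0, 0], "gripper": 85}, {"dp": [0, 0, 0], "angular": [0, 0, 0], "gripper": 50}, {"dp": [0, 0, 0], "angular": [0, 0, 0], "gripper": 15}, {"dp": [0, 0, 0], "angular": [0, 0, 0], "gripper": 15}, {"dp": [0, 0, 0], "angular": [0, 0, 0], "gripper": 15}, {"dp": [0, 0, 0], "angular": [0, 0, 0], "gripper": 15}, {"dp": [0, 0, 0], "angular": [0, 0, 0], "gripper": 15}]' --grip_force 40

```text
clock: 4.2
position: [0.4897, -0.2155, 0.171]
ee_rot: [0.706, 0.056, 0.704, -0.058]
contact_force: [-0.3, 0.2, 0.4]
width: 0.0231
```

```bash
sed -i 's/^AX=.*BOX=/AX=np.array([.5028,-.1765,0]); BOX=/' h.py
cat >> h.py <<'E'
def crank(step,n=8,r=.040,zt=.170):
    s=get_state(); p=s["position"]; v=p-AX; a=np.arctan2(v[1],v[0]); ab=np.rad2deg(a-YAW)
    print("t",s["clock"],"p",p.round(4),"rad",np.hypot(*v[:2]).round(4),"boxyaw",ab.round(1),"q mod", np.rad2deg(np.mod(np.pi+1.5-np.deg2rad(ab),2*np.pi)).round(1),"F",s["contact_force"].round(1),"M",s["moment"].round(2),"w",round(s["width"],4))
    w=[]
    for i in range(1,n+1):
        t=a-np.deg2rad(step)*i; w.append((AX+[r*np.cos(t),r*np.sin(t),zt],target_R(YAW)))
    plan(w+[w[-1]]*(8-n),15,s)
E
python3 -c "
from h import *
crank(15)"
```

```text
t 4.2 p [ 0.4897 -0.2155  0.171 ] rad 0.0412 boxyaw -98.6 q mod 4.5 F [-0.3  0.2  0.4] M [ 0.03  0.06 -0.01] w 0.0231
[{"dp": [0.008, 0.035, -0.082], "angular": [0.008, 0.002, 0.001], "gripper": 15}, {"dp": [0.0, 0.045, -0.075], "angular": [-0.0, -0.0, 0.0], "gripper": 15}, {"dp": [0.0, 0.063, -0.06], "angular": [0.0, -0.0, 0.0], "gripper": 15}, {"dp": [0.0, 0.076, -0.042], "angular": [0.0, -0.0, 0.0], "gripper": 15}, {"dp": [0.0, 0.084, -0.021], "angular": [0.0, -0.0, 0.0], "gripper": 15}, {"dp": [-0.0, 0.087, 0.002], "angular": [0.0, -0.0, 0.0], "gripper": 15}, {"dp": [-0.0, 0.084, 0.024], "angular": [0.0, -0.0, 0.0], "gripper": 15}, {"dp": [-0.0, 0.075, 0.045], "angular": [0.0, -0.0, 0.0], "gripper": 15}]
```

Emit:
arm_command --series '[{"dp": [0, 0.03, -0.08], "angular": [0.008, 0, 0], "gripper": 15}, {"dp": [0, 0.045, -0.075], "angular": [0, 0, 0], "gripper": 15}, {"dp": [0, 0.063, -0.06], "angular": [0, 0, 0], "gripper": 15}, {"dp": [0, 0.076, -0.042], "angular": [0, 0, 0], "gripper": 15}, {"dp": [0, 0.084, -0.021], "angular": [0, 0, 0], "gripper": 15}, {"dp": [0, 0.087, 0.002], "angular": [0, 0, 0], "gripper": 15}, {"dp": [0, 0.084, 0.024], "angular": [0, 0, 0], "gripper": 15}, {"dp": [0, 0.075, 0.045], "angular": [0, 0, 0], "gripper": 15}]'

```text
clock: 5.2
position: [0.476, -0.147, 0.171]
ee_rot: [0.707, 0.058, 0.702, -0.066]
contact_force: [1.0, -7.1, -2.7]
width: 0.0226
```

```bash
python3 -c "
from h import *
crank(18)"
```

```text
t 5.2 p [ 0.476 -0.147  0.171] rad 0.0398 boxyaw 142.3 q mod 123.7 F [ 1.  -7.1 -2.7] M [-0.98  0.01 -0.03] w 0.0226
[{"dp": [0.008, 0.072, 0.075], "angular": [-0.001, 0.005, 0.007], "gripper": 15}, {"dp": [-0.0, 0.044, 0.094], "angular": [-0.0, -0.0, 0.0], "gripper": 15}, {"dp": [-0.0, 0.013, 0.103], "angular": [0.0, -0.0, 0.0], "gripper": 15}, {"dp": [-0.0, -0.019, 0.102], "angular": [0.0, -0.0, 0.0], "gripper": 15}, {"dp": [-0.0, -0.05, 0.091], "angular": [0.0, -0.0, 0.0], "gripper": 15}, {"dp": [-0.0, -0.076, 0.071], "angular": [0.0, -0.0, 0.0], "gripper": 15}, {"dp": [-0.0, -0.094, 0.044], "angular": [0.0, -0.0, 0.0], "gripper": 15}, {"dp": [-0.0, -0.103, 0.013], "angular": [0.0, -0.0, 0.0], "gripper": 15}]
```

Emit:
arm_command --series '[{"dp": [0.008, 0.072, 0.075], "angular": [0, 0.005, 0.007], "gripper": 15}, {"dp": [0, 0.044, 0.094], "angular": [0, 0, 0], "gripper": 15}, {"dp": [0, 0.013, 0.103], "angular": [0, 0, 0], "gripper": 15}, {"dp": [0, -0.019, 0.102], "angular": [0, 0, 0], "gripper": 15}, {"dp": [0, -0.05, 0.091], "angular": [0, 0, 0], "gripper": 15}, {"dp": [0, -0.076, 0.071], "angular": [0, 0, 0], "gripper": 15}, {"dp": [0, -0.094, 0.044], "angular": [0, 0, 0], "gripper": 15}, {"dp": [0, -0.103, 0.013], "angular": [0, 0, 0], "gripper": 15}]'

```text
clock: 6.2
position: [0.5421, -0.1778, 0.171]
ee_rot: [0.701, 0.062, 0.708, -0.058]
contact_force: [1.5, 4.7, 0.7]
width: 0.0229
```

```bash
python3 -c "
from h import *
crank(18)"
```

```text
t 6.2 p [ 0.5421 -0.1778  0.171 ] rad 0.0393 boxyaw 8.2 q mod 257.8 F [1.5 4.7 0.7] M [ 0.5  -0.72 -0.04] w 0.0229
[{"dp": [0.008, -0.103, 0.004], "angular": [0.003, -0.007, -0.003], "gripper": 15}, {"dp": [-0.0, -0.099, -0.034], "angular": [0.0, 0.0, -0.0], "gripper": 15}, {"dp": [-0.0, -0.083, -0.063], "angular": [-0.0, 0.0, -0.0], "gripper": 15}, {"dp": [-0.0, -0.06, -0.085], "angular": [0.0, 0.0, 0.0], "gripper": 15}, {"dp": [-0.0, -0.031, -0.1], "angular": [-0.0, 0.0, -0.0], "gripper": 15}, {"dp": [-0.0, 0.002, -0.104], "angular": [0.0, 0.0, 0.0], "gripper": 15}, {"dp": [-0.0, 0.034, -0.099], "angular": [0.0, 0.0, 0.0], "gripper": 15}, {"dp": [-0.0, 0.063, -0.083], "angular": [0.0, 0.0, 0.0], "gripper": 15}]
```

Emit:
arm_command --series '[{"dp": [0.005, -0.103, 0.004], "angular": [0.003, -0.007, -0.003], "gripper": 15}, {"dp": [0, -0.099, -0.034], "angular": [0, 0, 0], "gripper": 15}, {"dp": [0, -0.083, -0.063], "angular": [0, 0, 0], "gripper": 15}, {"dp": [0, -0.06, -0.085], "angular": [0, 0, 0], "gripper": 15}, {"dp": [0, -0.031, -0.1], "angular": [0, 0, 0], "gripper": 15}, {"dp": [0, 0.002, -0.104], "angular": [0, 0, 0], "gripper": 15}, {"dp": [0, 0.034, -0.099], "angular": [0, 0, 0], "gripper": 15}, {"dp": [0, 0.063, -0.083], "angular": [0, 0, 0], "gripper": 15}]'

```text
clock: 7.2
position: [0.4703, -0.202, 0.171]
ee_rot: [0.709, 0.063, 0.7, -0.063]
contact_force: [7.6, -0.3, -1.7]
width: 0.0228
```

```bash
python3 -c "
from h import *
crank(18)"
```

```text
t 7.2 p [ 0.4703 -0.202   0.171 ] rad 0.0414 boxyaw -131.8 q mod 37.8 F [ 7.6 -0.3 -1.7] M [ 0.12 -0.85  0.01] w 0.0228
[{"dp": [0.008, 0.089, -0.059], "angular": [-0.002, 0.008, -0.001], "gripper": 15}, {"dp": [0.0, 0.097, -0.038], "angular": [-0.0, -0.0, 0.0], "gripper": 15}, {"dp": [-0.0, 0.104, -0.006], "angular": [0.0, -0.0, 0.0], "gripper": 15}, {"dp": [-0.0, 0.101, 0.027], "angular": [0.0, -0.0, 0.0], "gripper": 15}, {"dp": [-0.0, 0.088, 0.057], "angular": [0.0, -0.0, 0.0], "gripper": 15}, {"dp": [-0.0, 0.066, 0.081], "angular": [0.0, -0.0, 0.0], "gripper": 15}, {"dp": [-0.0, 0.038, 0.097], "angular": [0.0, -0.0, 0.0], "gripper": 15}, {"dp": [-0.0, 0.006, 0.104], "angular": [0.0, -0.0, 0.0], "gripper": 15}]
```

Emit:
arm_command --series '[{"dp": [0.005, 0.089, -0.059], "angular": [0, 0.008, 0], "gripper": 15}, {"dp": [0, 0.097, -0.038], "angular": [0, 0, 0], "gripper": 15}, {"dp": [0, 0.104, -0.006], "angular": [0, 0, 0], "gripper": 15}, {"dp": [0, 0.101, 0.027], "angular": [0, 0, 0], "gripper": 15}, {"dp": [0, 0.088, 0.057], "angular": [0, 0, 0], "gripper": 15}, {"dp": [0, 0.066, 0.081], "angular": [0, 0, 0], "gripper": 15}, {"dp": [0, 0.038, 0.097], "angular": [0, 0, 0], "gripper": 15}, {"dp": [0, 0.006, 0.104], "angular": [0, 0, 0], "gripper": 15}]'

```text
clock: 8.2
position: [0.5102, -0.1382, 0.1709]
ee_rot: [0.701, 0.058, 0.708, -0.066]
contact_force: [-5.4, -4.6, 6.6]
width: 0.0229
```

```bash
python3 -c "
from h import *
crank(18)"
```

```text
t 8.2 p [ 0.5102 -0.1382  0.1709] rad 0.039 boxyaw 89.0 q mod 176.9 F [-5.4 -4.6  6.6] M [-0.66  0.54 -0.06] w 0.0229
[{"dp": [0.007, -0.01, 0.103], "angular": [0.0, -0.005, 0.008], "gripper": 15}, {"dp": [-0.0, -0.049, 0.092], "angular": [-0.0, -0.0, 0.0], "gripper": 15}, {"dp": [-0.0, -0.075, 0.073], "angular": [0.0, -0.0, 0.0], "gripper": 15}, {"dp": [-0.0, -0.094, 0.046], "angular": [0.0, -0.0, 0.0], "gripper": 15}, {"dp": [-0.0, -0.103, 0.015], "angular": [0.0, -0.0, 0.0], "gripper": 15}, {"dp": [0.0, -0.103, -0.018], "angular": [0.0, -0.0, 0.0], "gripper": 15}, {"dp": [0.0, -0.092, -0.049], "angular": [0.0, -0.0, 0.0], "gripper": 15}, {"dp": [0.0, -0.073, -0.075], "angular": [0.0, -0.0, 0.0], "gripper": 15}]
```

Emit:
arm_command --series '[{"dp": [0.005, -0.01, 0.103], "angular": [0, -0.005, 0.008], "gripper": 15}, {"dp": [0, -0.049, 0.092], "angular": [0, 0, 0], "gripper": 15}, {"dp": [0, -0.075, 0.073], "angular": [0, 0, 0], "gripper": 15}, {"dp": [0, -0.094, 0.046], "angular": [0, 0, 0], "gripper": 15}, {"dp": [0, -0.103, 0.015], "angular": [0, 0, 0], "gripper": 15}, {"dp": [0, -0.103, -0.018], "angular": [0, 0, 0], "gripper": 15}, {"dp": [0, -0.092, -0.049], "angular": [0, 0, 0], "gripper": 15}, {"dp": [0, -0.073, -0.075], "angular": [0, 0, 0], "gripper": 15}]'

```text
clock: 9.2
position: [0.5327, -0.2027, 0.1711]
ee_rot: [0.708, 0.068, 0.701, -0.054]
contact_force: [9.9, -2.7, -1.6]
width: 0.0225
```

```bash
python3 -c "
from h import *
crank(13)"
```

```text
t 9.2 p [ 0.5327 -0.2027  0.1711] rad 0.0398 boxyaw -31.2 q mod 297.2 F [ 9.9 -2.7 -1.6] M [-0.8  -1.26 -0.06] w 0.0225
[{"dp": [0.007, -0.061, -0.045], "angular": [0.002, 0.006, -0.013], "gripper": 15}, {"dp": [-0.0, -0.048, -0.058], "angular": [0.0, -0.0, -0.0], "gripper": 15}, {"dp": [0.0, -0.033, -0.068], "angular": [-0.0, 0.0, 0.0], "gripper": 15}, {"dp": [-0.0, -0.017, -0.073], "angular": [0.0, -0.0, -0.0], "gripper": 15}, {"dp": [-0.0, -0.0, -0.075], "angular": [-0.0, 0.0, 0.0], "gripper": 15}, {"dp": [0.0, 0.017, -0.074], "angular": [0.0, -0.0, -0.0], "gripper": 15}, {"dp": [-0.0, 0.033, -0.068], "angular": [-0.0, 0.0, 0.0], "gripper": 15}, {"dp": [0.0, 0.047, -0.059], "angular": [0.0, -0.0, -0.0], "gripper": 15}]
```

Emit:
arm_command --series '[{"dp": [0.005, -0.061, -0.045], "angular": [0.002, 0.006, -0.013], "gripper": 15}, {"dp": [0, -0.048, -0.058], "angular": [0, 0, 0], "gripper": 15}, {"dp": [0, -0.033, -0.068], "angular": [0, 0, 0], "gripper": 15}, {"dp": [0, -0.017, -0.073], "angular": [0, 0, 0], "gripper": 15}, {"dp": [0, 0, -0.075], "angular": [0, 0, 0], "gripper": 15}, {"dp": [0, 0.017, -0.074], "angular": [0, 0, 0], "gripper": 15}, {"dp": [0, 0.033, -0.068], "angular": [0, 0, 0], "gripper": 15}, {"dp": [0, 0.047, -0.059], "angular": [0, 0, 0], "gripper": 15}]'

```text
clock: 10.2
position: [0.4776, -0.2091, 0.171]
ee_rot: [0.71, 0.055, 0.699, -0.067]
contact_force: [-1.1, -6.5, 3.7]
width: 0.0227
```

```bash
python3 -c "
from h import *
crank(8)"
```

```text
t 10.2 p [ 0.4776 -0.2091  0.171 ] rad 0.0412 boxyaw -117.6 q mod 23.6 F [-1.1 -6.5  3.7] M [-0.79  0.47 -0.01] w 0.0227
[{"dp": [0.007, 0.033, -0.035], "angular": [0.001, 0.011, 0.01], "gripper": 15}, {"dp": [0.0, 0.03, -0.036], "angular": [-0.0, -0.0, 0.0], "gripper": 15}, {"dp": [0.0, 0.034, -0.031], "angular": [0.0, -0.0, 0.0], "gripper": 15}, {"dp": [0.0, 0.038, -0.026], "angular": [0.0, -0.0, 0.0], "gripper": 15}, {"dp": [0.0, 0.042, -0.021], "angular": [0.0, -0.0, 0.0], "gripper": 15}, {"dp": [0.0, 0.044, -0.015], "angular": [0.0, -0.0, 0.0], "gripper": 15}, {"dp": [0.0, 0.046, -0.008], "angular": [0.0, -0.0, 0.0], "gripper": 15}, {"dp": [0.0, 0.046, -0.002], "angular": [0.0, -0.0, 0.0], "gripper": 15}]
```

Emit:
arm_command --series '[{"dp": [0.005, 0.033, -0.035], "angular": [0, 0.011, 0.01], "gripper": 15}, {"dp": [0, 0.03, -0.036], "angular": [0, 0, 0], "gripper": 15}, {"dp": [0, 0.034, -0.031], "angular": [0, 0, 0], "gripper": 15}, {"dp": [0, 0.038, -0.026], "angular": [0, 0, 0], "gripper": 15}, {"dp": [0, 0.042, -0.021], "angular": [0, 0, 0], "gripper": 15}, {"dp": [0, 0.044, -0.015], "angular": [0, 0, 0], "gripper": 15}, {"dp": [0, 0.046, -0.008], "angular": [0, 0, 0], "gripper": 15}, {"dp": [0, 0.046, -0.002], "angular": [0, 0, 0], "gripper": 15}]'

```text
clock: 11.2
position: [0.4627, -0.1702, 0.171]
ee_rot: [0.705, 0.058, 0.704, -0.064]
contact_force: [-1.7, -14.6, 0.9]
width: 0.0225
```

```bash
python3 -c "
from h import *
crank(5)"
```

```text
t 11.2 p [ 0.4627 -0.1702  0.171 ] rad 0.0406 boxyaw 181.0 q mod 84.9 F [ -1.7 -14.6   0.9] M [-2.33  0.11 -0.02] w 0.0225
[{"dp": [0.008, 0.029, 0.006], "angular": [0.002, 0.001, 0.005], "gripper": 15}, {"dp": [0.0, 0.029, 0.003], "angular": [-0.0, -0.0, -0.0], "gripper": 15}, {"dp": [0.0, 0.028, 0.006], "angular": [0.0, 0.0, 0.0], "gripper": 15}, {"dp": [0.0, 0.028, 0.008], "angular": [0.0, 0.0, 0.0], "gripper": 15}, {"dp": [0.0, 0.027, 0.011], "angular": [0.0, 0.0, 0.0], "gripper": 15}, {"dp": [0.0, 0.026, 0.013], "angular": [0.0, 0.0, 0.0], "gripper": 15}, {"dp": [0.0, 0.025, 0.015], "angular": [0.0, 0.0, 0.0], "gripper": 15}, {"dp": [0.0, 0.023, 0.017], "angular": [0.0, 0.0, 0.0], "gripper": 15}]
```

Emit:
arm_command --series '[{"dp": [0, 0.04, 0], "angular": [0, 0, 0], "gripper": 15}, {"dp": [0, 0.04, 0], "angular": [0, 0, 0], "gripper": 15}, {"dp": [0, 0.05, 0], "angular": [0, 0, 0], "gripper": 15}, {"dp": [0, 0.06, 0], "angular": [0, 0, 0], "gripper": 15}, {"dp": [0, 0.06, 0], "angular": [0, 0, 0], "gripper": 15}, {"dp": [0, 0.06, 0], "angular": [0, 0, 0], "gripper": 15}, {"dp": [0, 0.06, 0], "angular": [0, 0, 0], "gripper": 15}, {"dp": [0, 0.06, 0], "angular": [0, 0, 0], "gripper": 15}]'

```text
clock: 12.2
position: [0.4627, -0.1701, 0.1711]
ee_rot: [0.699, 0.01, 0.709, -0.095]
contact_force: [-3.4, -23.4, 1.6]
width: 0.0225
```

```bash
python3 -c "
from h import *
crank(5)"
```

```text
t 12.2 p [ 0.4627 -0.1701  0.1711] rad 0.0406 boxyaw 181.0 q mod 85.0 F [ -3.4 -23.4   1.6] M [-3.1   0.29  0.03] w 0.0225
[{"dp": [0.005, 0.03, 0.006], "angular": [0.016, -0.002, 0.077], "gripper": 15}, {"dp": [-0.0, 0.029, 0.003], "angular": [-0.0, 0.0, 0.0], "gripper": 15}, {"dp": [0.0, 0.028, 0.006], "angular": [-0.0, 0.0, -0.0], "gripper": 15}, {"dp": [0.0, 0.028, 0.008], "angular": [0.0, 0.0, 0.0], "gripper": 15}, {"dp": [0.0, 0.027, 0.011], "angular": [0.0, 0.0, 0.0], "gripper": 15}, {"dp": [0.0, 0.026, 0.013], "angular": [0.0, 0.0, 0.0], "gripper": 15}, {"dp": [0.0, 0.025, 0.015], "angular": [0.0, 0.0, 0.0], "gripper": 15}, {"dp": [0.0, 0.023, 0.017], "angular": [0.0, 0.0, 0.0], "gripper": 15}]
```

The crank is against its stop: 23 N on the knob moves nothing, and the arm points straight to the front. Next I release and rise.

Emit:
arm_command --series '[{"dp": [0, 0, 0], "angular": [0, 0, 0.04], "gripper": 15}, {"dp": [0, 0, 0], "angular": [0, 0, 0.03], "gripper": 15}, {"dp": [0, 0, 0], "angular": [0, 0, 0], "gripper": 45}, {"dp": [0, 0, 0], "angular": [0, 0, 0], "gripper": 45}, {"dp": [0, 0, 0], "angular": [0, 0, 0], "gripper": 45}, {"dp": [-0.15, 0, 0], "angular": [0, 0, 0], "gripper": 45}, {"dp": [-0.2, 0, 0], "angular": [0, 0, 0], "gripper": 45}, {"dp": [-0.2, 0, 0], "angular": [0, 0, 0], "gripper": 45}]'

```text
clock: 13.2
position: [0.4572, -0.1628, 0.2326]
ee_rot: [0.696, 0.052, 0.714, -0.052]
contact_force: [0.3, 0.9, 0.4]
width: 0.0447
```

Run:
```python
from h import *
s=get_state(); print(s["clock"],s["position"],s["contact_force"],rot(s).as_matrix().round(3))
d=shot("top"); cv2.imwrite("pics/t2.png",cv2.resize(d["image"][170:330,200:460],None,fx=3,fy=3))
s=get_state(); p0=s["position"]; k=np.array([.480,.0085,.25])
plan([(p0+(k-p0)*min(1,i/6),target_R(YAW)) for i in range(1,9)],45,s)
```

```text
13.2 [ 0.45722851 -0.16278232  0.23264636] [0.31968129 0.8652621  0.43182277] [[-0.026  0.147  0.989]
 [ 0.003  0.989 -0.147]
 [-1.    -0.001 -0.026]]
[{"dp": [-0.02, 0.241, -0.007], "angular": [0.018, -0.013, 0.002], "gripper": 45}, {"dp": [-0.02, 0.24, -0.013], "angular": [0.0, -0.0, 0.0], "gripper": 45}, {"dp": [-0.02, 0.24, -0.013], "angular": [0.0, 0.0, 0.0], "gripper": 45}, {"dp": [-0.02, 0.24, -0.013], "angular": [0.0, 0.0, 0.0], "gripper": 45}, {"dp": [-0.02, 0.24, -0.013], "angular": [0.0, 0.0, 0.0], "gripper": 45}, {"dp": [-0.02, 0.24, -0.013], "angular": [0.0, 0.0, 0.0], "gripper": 45}, {"dp": [0.0, 0.0, 0.0], "angular": [0.0, 0.0, 0.0], "gripper": 45}, {"dp": [0.0, 0.0, 0.0], "angular": [0.0, 0.0, 0.0], "gripper": 45}]
```

View pics/t2.png

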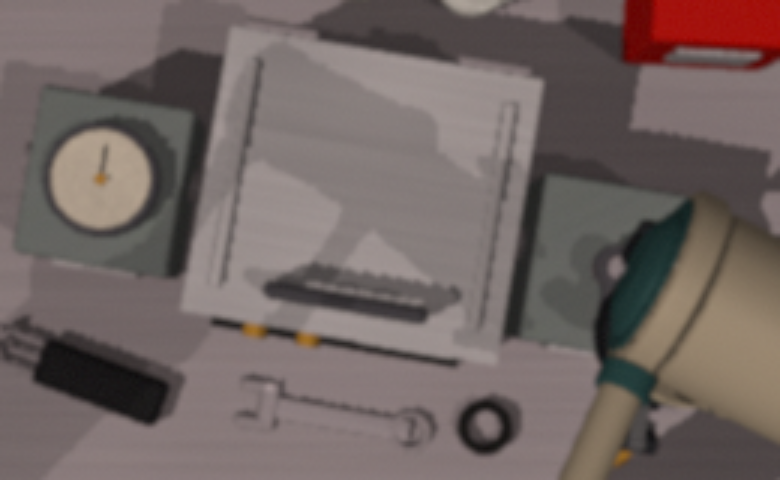

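Lid still shut with the bar at the same place (crop (270..425, 295..310)), loose things unmoved, crank hidden under the arm. Moving over the bar.

Emit:
arm_command --series '[{"dp": [-0.02, 0.24, 0], "angular": [0.018, -0.013, 0], "gripper": 60}, {"dp": [-0.02, 0.24, -0.01], "angular": [0, 0, 0], "gripper": 60}, {"dp": [-0.02, 0.24, -0.01], "angular": [0, 0, 0], "gripper": 60}, {"dp": [-0.02, 0.24, -0.01], "angular": [0, 0, 0], "gripper": 60}, {"dp": [-0.02, 0.22, -0.01], "angular": [0, 0, 0], "gripper": 60}, {"dp": [-0.02, 0.12, -0.01], "angular": [0, 0, 0], "gripper": 60}, {"dp": [0, 0, 0], "angular": [0, 0, 0], "gripper": 60}, {"dp": [0, 0, 0], "angular": [0, 0, 0], "gripper": 60}]'

```text
clock: 14.25
position: [0.4772, -0.002, 0.2462]
ee_rot: [0.703, 0.06, 0.706, -0.063]
contact_force: [-0.2, 0.8, 0.4]
width: 0.0601
```

Run:
```python
from h import *
s=get_state(); print(s["clock"],s["position"],rot(s).as_matrix().round(3),s["qpos"])
d=shot("wrist"); cv2.imwrite("pics/w2.png",d["image"])
v,u=np.mgrid[:480,:640]; K=d["mtx"]; z=d["depth"]
P=np.stack([(u-K[0,2])/K[0,0]*z,-(v-K[1,2])/K[1,1]*z,-z],-1)@d["c2w"][:3,:3].T+d["c2w"][:3,3]
m=(P[...,2]>.172)&(P[...,2]<.195)&(abs((P-BOX)@BX+.075)<.03)&(abs((P-BOX)@BY)<.07)&(z>0)
q=P[m]; print(len(q),q.mean(0),np.percentile(q[:,2],[50,95]),cv2.minAreaRect((q[:,:2]*1000).astype(np.float32)))
```

```text
14.25 [ 0.47722055 -0.00203017  0.24618793] [[-0.006  0.173  0.985]
 [-0.004  0.985 -0.173]
 [-1.    -0.005 -0.005]] [-0.14672986  0.12193531  1.66962618 -0.00459716  1.355128    0.02803084]
3033 [0.48060937 0.01516156 0.18377046] [0.18407105 0.18565663] ((480.0572509765625, 11.062068939208984), (110.01556396484375, 11.85532283782959), 79.58015441894531)
```

View pics/w2.png

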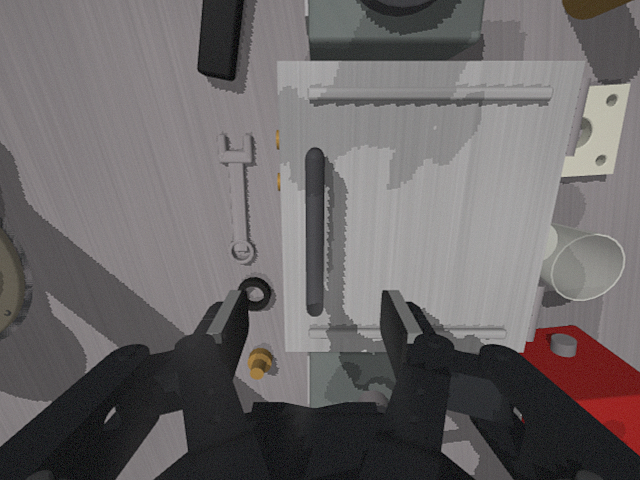

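The wrist view shows the bar upright at (315,148)-(315,315), between the open fingers' lines. The lid is clear around it. Depth puts the bar centre at (0.480, 0.010) with its top at 0.185, which agrees with the earlier measurement.

Emit:
arm_command --series '[{"dp": [0, 0.09, 0.007], "angular": [0, 0, 0], "gripper": 60}, {"dp": [0, 0, 0], "angular": [0, 0, 0], "gripper": 60}, {"dp": [0.15, 0, 0], "angular": [0, 0, 0], "gripper": 60}, {"dp": [0.15, 0, 0], "angular": [0, 0, 0], "gripper": 60}, {"dp": [0.15, 0, 0], "angular": [0, 0, 0], "gripper": 60}, {"dp": [0.12, 0, 0], "angular": [0, 0, 0], "gripper": 60}, {"dp": [0.06, 0, 0], "angular": [0, 0, 0], "gripper": 60}, {"dp": [0, 0, 0], "angular": [0, 0, 0], "gripper": 60}]'

```text
clock: 15.3
position: [0.481, 0.0062, 0.1687]
ee_rot: [0.703, 0.061, 0.705, -0.065]
contact_force: [0.3, -0.3, -0.0]
width: 0.0596
```

Emit:
arm_command --series '[{"dp": [0.04, 0.03, 0], "angular": [0, 0, 0], "gripper": 60}, {"dp": [0, 0, 0], "angular": [0, 0, 0], "gripper": 40}, {"dp": [0, 0, 0], "angular": [0, 0, 0], "gripper": 5}, {"dp": [0, 0, 0], "angular": [0, 0, 0], "gripper": 5}, {"dp": [0, 0, 0], "angular": [0, 0, 0], "gripper": 5}, {"dp": [0, 0, 0], "angular": [0, 0, 0], "gripper": 5}, {"dp": [0, 0, 0], "angular": [0, 0, 0], "gripper": 5}, {"dp": [0, 0, 0], "angular": [0, 0, 0], "gripper": 5}]' --grip_force 40

```text
clock: 16.3
position: [0.4792, 0.0106, 0.1648]
ee_rot: [0.702, 0.061, 0.707, -0.064]
contact_force: [-2.3, -0.5, -0.6]
width: 0.0107
```

```bash
cat >> h.py <<'E'
def lid(th0,th1,n,off=None,save=False):
    """arc of the bar about the hinge; tool kept vertical; off = measured TCP minus bar when shut (world)"""
    import json,os
    H=BOX+.1*BX+[0,0,.1405]
    bar=lambda t: H+BX*(-.175*np.cos(t)+.03875*np.sin(t))+np.array([0,0,.175*np.sin(t)+.03875*np.cos(t)])
    s=get_state(); p=s["position"]
    if save: json.dump((p-bar(0)).tolist(),open("off.json","w"))
    o=np.array(json.load(open("off.json")))
    v=p-o-H; ang=np.arctan2(v[2],-v@BX)-np.arctan2(.03875,.175)
    print("t",s["clock"],"p",p.round(4),"off",o.round(4),"lid deg",np.rad2deg(ang).round(2),"rad",np.hypot(v[2],v@BX).round(4),"F",s["contact_force"].round(1),"M",s["moment"].round(2),"w",round(s["width"],4)); print(rot(s).as_matrix().round(3).tolist())
    a0=np.deg2rad(th0) if th0 is not None else ang
    w=[(bar(a0+(np.deg2rad(th1)-a0)*i/n)+o,target_R(YAW)) for i in range(1,n+1)]
    plan(w+[w[-1]]*(8-n),5,s)
E
python3 -c "
from h import *
lid(0,16,8,save=True)"
```

```text
t 16.3 p [0.4792 0.0106 0.1648] off [-0.0011  0.0013 -0.0144] lid deg 0.0 rad 0.1792 F [-2.3 -0.5 -0.6] M [0.07 0.11 0.02] w 0.0107
[[-0.008, 0.176, 0.984], [-0.004, 0.984, -0.176], [-1.0, -0.006, -0.007]]
[{"dp": [-0.051, -0.0, 0.012], "angular": [-0.002, -0.004, 0.004], "gripper": 5}, {"dp": [-0.05, -0.0, 0.014], "angular": [0.0, -0.0, -0.0], "gripper": 5}, {"dp": [-0.05, 0.0, 0.016], "angular": [-0.0, 0.0, 0.0], "gripper": 5}, {"dp": [-0.049, -0.0, 0.017], "angular": [0.0, -0.0, -0.0], "gripper": 5}, {"dp": [-0.049, 0.0, 0.019], "angular": [-0.0, 0.0, 0.0], "gripper": 5}, {"dp": [-0.048, 0.0, 0.021], "angular": [0.0, -0.0, -0.0], "gripper": 5}, {"dp": [-0.047, -0.0, 0.022], "angular": [-0.0, 0.0, 0.0], "gripper": 5}, {"dp": [-0.046, -0.0, 0.024], "angular": [0.0, -0.0, -0.0], "gripper": 5}]
```

Emit:
arm_command --series '[{"dp": [-0.051, 0, 0.012], "angular": [0, 0, 0], "gripper": 5}, {"dp": [-0.05, 0, 0.014], "angular": [0, 0, 0], "gripper": 5}, {"dp": [-0.05, 0, 0.016], "angular": [0, 0, 0], "gripper": 5}, {"dp": [-0.049, 0, 0.017], "angular": [0, 0, 0], "gripper": 5}, {"dp": [-0.049, 0, 0.019], "angular": [0, 0, 0], "gripper": 5}, {"dp": [-0.048, 0, 0.021], "angular": [0, 0, 0], "gripper": 5}, {"dp": [-0.047, 0, 0.022], "angular": [0, 0, 0], "gripper": 5}, {"dp": [-0.046, 0, 0.024], "angular": [0, 0, 0], "gripper": 5}]'

```text
clock: 17.3
position: [0.4965, 0.0076, 0.2131]
ee_rot: [0.7, 0.061, 0.709, -0.064]
contact_force: [-0.5, -0.9, -3.7]
width: 0.0105
```

```bash
python3 -c "
from h import *
lid(None,32,8)"
```

```text
t 17.3 p [0.4965 0.0076 0.2131] off [-0.0011  0.0013 -0.0144] lid deg 16.42 rad 0.1799 F [-0.5 -0.9 -3.7] M [0.08 0.32 0.03] w 0.0105
[[-0.012, 0.176, 0.984], [-0.004, 0.984, -0.176], [-1.0, -0.006, -0.011]]
[{"dp": [-0.042, -0.0, 0.03], "angular": [-0.002, -0.007, 0.004], "gripper": 5}, {"dp": [-0.043, -0.0, 0.027], "angular": [-0.0, -0.0, 0.0], "gripper": 5}, {"dp": [-0.042, 0.0, 0.028], "angular": [0.0, -0.0, 0.0], "gripper": 5}, {"dp": [-0.041, -0.0, 0.03], "angular": [0.0, -0.0, 0.0], "gripper": 5}, {"dp": [-0.04, -0.0, 0.031], "angular": [0.0, -0.0, 0.0], "gripper": 5}, {"dp": [-0.039, 0.0, 0.032], "angular": [0.0, -0.0, 0.0], "gripper": 5}, {"dp": [-0.038, -0.0, 0.034], "angular": [0.0, -0.0, 0.0], "gripper": 5}, {"dp": [-0.037, -0.0, 0.035], "angular": [0.0, -0.0, 0.0], "gripper": 5}]
```

Works well; the load of 3.7 N fits the lid.

Emit:
arm_command --series '[{"dp": [-0.042, 0, 0.03], "angular": [0, -0.007, 0], "gripper": 5}, {"dp": [-0.043, 0, 0.027], "angular": [0, 0, 0], "gripper": 5}, {"dp": [-0.042, 0, 0.028], "angular": [0, 0, 0], "gripper": 5}, {"dp": [-0.041, 0, 0.03], "angular": [0, 0, 0], "gripper": 5}, {"dp": [-0.04, 0, 0.031], "angular": [0, 0, 0], "gripper": 5}, {"dp": [-0.039, 0, 0.032], "angular": [0, 0, 0], "gripper": 5}, {"dp": [-0.038, 0, 0.034], "angular": [0, 0, 0], "gripper": 5}, {"dp": [-0.037, 0, 0.035], "angular": [0, 0, 0], "gripper": 5}]'

```text
clock: 18.3
position: [0.5254, 0.0024, 0.2542]
ee_rot: [0.702, 0.06, 0.706, -0.065]
contact_force: [-3.1, -0.9, -3.1]
width: 0.0101
```

```bash
python3 -c "
from h import *
lid(None,48,8)"
```

```text
t 18.3 p [0.5254 0.0024 0.2542] off [-0.0011  0.0013 -0.0144] lid deg 32.5 rad 0.1812 F [-3.1 -0.9 -3.1] M [ 0.12  0.69 -0.01] w 0.0101
[[-0.006, 0.176, 0.984], [-0.006, 0.984, -0.176], [-1.0, -0.007, -0.005]]
[{"dp": [-0.024, 0.0, 0.048], "angular": [-0.001, -0.003, 0.004], "gripper": 5}, {"dp": [-0.034, -0.0, 0.037], "angular": [0.0, 0.0, 0.0], "gripper": 5}, {"dp": [-0.033, 0.0, 0.039], "angular": [0.0, 0.0, 0.0], "gripper": 5}, {"dp": [-0.031, 0.0, 0.04], "angular": [0.0, 0.0, 0.0], "gripper": 5}, {"dp": [-0.03, 0.0, 0.041], "angular": [0.0, 0.0, 0.0], "gripper": 5}, {"dp": [-0.029, -0.0, 0.042], "angular": [0.0, 0.0, 0.0], "gripper": 5}, {"dp": [-0.027, -0.0, 0.043], "angular": [0.0, 0.0, 0.0], "gripper": 5}, {"dp": [-0.026, 0.0, 0.044], "angular": [0.0, 0.0, 0.0], "gripper": 5}]
```

Emit:
arm_command --series '[{"dp": [-0.027, 0, 0.043], "angular": [0, -0.003, 0.004], "gripper": 5}, {"dp": [-0.034, 0, 0.037], "angular": [0, 0, 0], "gripper": 5}, {"dp": [-0.033, 0, 0.039], "angular": [0, 0, 0], "gripper": 5}, {"dp": [-0.031, 0, 0.04], "angular": [0, 0, 0], "gripper": 5}, {"dp": [-0.03, 0, 0.041], "angular": [0, 0, 0], "gripper": 5}, {"dp": [-0.029, 0, 0.042], "angular": [0, 0, 0], "gripper": 5}, {"dp": [-0.027, 0, 0.043], "angular": [0, 0, 0], "gripper": 5}, {"dp": [0, 0, 0], "angular": [0, 0, 0], "gripper": 5}]'

```text
clock: 19.3
position: [0.5598, -0.0035, 0.2835]
ee_rot: [0.703, 0.062, 0.705, -0.062]
contact_force: [-4.5, 0.4, 1.9]
width: 0.0103
```

```bash
cat > ang.py <<'E'
from h import *
lid(None,50,4)
H=BOX+.1*BX+[0,0,.1405]
for n in("side","top"):
    d=shot(n); cv2.imwrite(f"pics/{n}_{get_state()['clock']:.1f}.png",d["image"])
    v,u=np.mgrid[:480,:640]; K=d["mtx"]; z=d["depth"]
    P=np.stack([(u-K[0,2])/K[0,0]*z,-(v-K[1,2])/K[1,1]*z,-z],-1)@d["c2w"][:3,:3].T+d["c2w"][:3,3]
    q=P[z>0]-H; x=-q@BX; y=q@BY; h=q[:,2]; a=np.rad2deg(np.arctan2(h,x)); r=np.hypot(x,h)
    m=(abs(y)<.095)&(r>.05)&(r<.195)&(a>38)&(a<62); xs,hs=x[m],h[m]
    # robust line fit of lid's top face in the (x,h) plane
    for _ in range(1):
        l=cv2.fitLine(np.stack([xs,hs],1).astype(np.float32),cv2.DIST_HUBER,0,.001,.001).ravel()
        for k in range(6):
            e=abs((xs-l[2])*l[1]-(hs-l[3])*l[0]); g=e<.003
            l=cv2.fitLine(np.stack([xs[g],hs[g]],1).astype(np.float32),cv2.DIST_L2,0,.001,.001).ravel()
    off=(-l[2]*l[1]+l[3]*l[0])*np.sign(l[0])
    print(n,m.sum(),g.sum(),"lid angle",np.rad2deg(np.arctan(l[1]/l[0])).round(2),"offset of face from hinge line",off.round(4))
E
python3 ang.py
```

```text
t 19.3 p [ 0.5598 -0.0035  0.2835] off [-0.0011  0.0013 -0.0144] lid deg 46.88 rad 0.1829 F [-4.5  0.4  1.9] M [ 0.08  0.8  -0.02] w 0.0103
[[-0.002, 0.176, 0.984], [0.0, 0.984, -0.176], [-1.0, 0.0, -0.003]]
[{"dp": [0.016, -0.001, 0.033], "angular": [-0.001, -0.002, -0.0], "gripper": 5}, {"dp": [-0.01, -0.0, 0.018], "angular": [0.0, -0.0, 0.0], "gripper": 5}, {"dp": [-0.01, -0.0, 0.018], "angular": [0.0, -0.0, 0.0], "gripper": 5}, {"dp": [-0.01, 0.0, 0.018], "angular": [0.0, -0.0, 0.0], "gripper": 5}, {"dp": [0.0, 0.0, 0.0], "angular": [0.0, -0.0, 0.0], "gripper": 5}, {"dp": [0.0, 0.0, 0.0], "angular": [0.0, -0.0, 0.0], "gripper": 5}, {"dp": [0.0, 0.0, 0.0], "angular": [0.0, -0.0, 0.0], "gripper": 5}, {"dp": [0.0, 0.0, 0.0], "angular": [0.0, -0.0, 0.0], "gripper": 5}]
side 4693 3671 lid angle 46.07 offset of face from hinge line 0.0028
top 697 565 lid angle 46.09 offset of face from hinge line 0.0034
```

Both views put the lid at 46.1°, against 46.9° from the tool, so the bar has shifted about a millimetre or so in the pads. I trust the vision figure and go 3.9° further.

Emit:
arm_command --series '[{"dp": [-0.01, 0, 0.02], "angular": [0, 0, 0], "gripper": 5}, {"dp": [-0.01, 0, 0.02], "angular": [0, 0, 0], "gripper": 5}, {"dp": [-0.01, 0, 0.02], "angular": [0, 0, 0], "gripper": 5}, {"dp": [-0.01, 0, 0.02], "angular": [0, 0, 0], "gripper": 5}, {"dp": [0, 0, 0], "angular": [0, 0, 0], "gripper": 5}, {"dp": [0, 0, 0], "angular": [0, 0, 0], "gripper": 5}, {"dp": [0, 0, 0], "angular": [0, 0, 0], "gripper": 5}, {"dp": [0, 0, 0], "angular": [0, 0, 0], "gripper": 5}]'

```text
clock: 20.4
position: [0.5677, -0.0049, 0.2883]
ee_rot: [0.702, 0.062, 0.706, -0.062]
contact_force: [-4.0, 0.3, 2.4]
width: 0.0104
```

```bash
python3 ang.py; ls pics
```

```text
t 20.4 p [ 0.5677 -0.0049  0.2883] off [-0.0011  0.0013 -0.0144] lid deg 49.81 rad 0.1832 F [-4.   0.3  2.4] M [0.08 0.98 0.04] w 0.0104
[[-0.006, 0.175, 0.984], [0.001, 0.984, -0.175], [-1.0, 0.0, -0.006]]
[{"dp": [0.028, -0.001, 0.017], "angular": [-0.001, -0.004, -0.0], "gripper": 5}, {"dp": [-0.001, 0.0, 0.001], "angular": [0.0, -0.0, -0.0], "gripper": 5}, {"dp": [-0.001, -0.0, 0.001], "angular": [-0.0, 0.0, 0.0], "gripper": 5}, {"dp": [-0.001, -0.0, 0.001], "angular": [0.0, -0.0, -0.0], "gripper": 5}, {"dp": [0.0, 0.0, 0.0], "angular": [-0.0, 0.0, 0.0], "gripper": 5}, {"dp": [0.0, 0.0, 0.0], "angular": [0.0, -0.0, -0.0], "gripper": 5}, {"dp": [0.0, 0.0, 0.0], "angular": [-0.0, 0.0, 0.0], "gripper": 5}, {"dp": [0.0, 0.0, 0.0], "angular": [0.0, -0.0, -0.0], "gripper": 5}]
side 4266 3411 lid angle 49.07 offset of face from hinge line 0.0027
top 864 696 lid angle 49.09 offset of face from hinge line 0.0035
side0.png
side_19.4.png
side_20.4.png
t2.png
top0.png
top_19.4.png
top_20.5.png
w1.png
w2.png
z.png
```

Emit:
arm_command --series '[{"dp": [-0.006, 0, 0.012], "angular": [0, 0, 0], "gripper": 5}, {"dp": [-0.006, 0, 0.012], "angular": [0, 0, 0], "gripper": 5}, {"dp": [0, 0, 0], "angular": [0, 0, 0], "gripper": 5}, {"dp": [0, 0, 0], "angular": [0, 0, 0], "gripper": 5}, {"dp": [0, 0, 0], "angular": [0, 0, 0], "gripper": 5}, {"dp": [0, 0, 0], "angular": [0, 0, 0], "gripper": 5}, {"dp": [0, 0, 0], "angular": [0, 0, 0], "gripper": 5}, {"dp": [0, 0, 0], "angular": [0, 0, 0], "gripper": 5}]'

```text
clock: 21.5
position: [0.5702, -0.0054, 0.2897]
ee_rot: [0.702, 0.062, 0.707, -0.062]
contact_force: [-4.5, 0.2, 2.5]
width: 0.0105
```

```bash
python3 ang.py | grep -v dp
python3 - <<'E'
import cv2,numpy as np,glob
s=cv2.imread(sorted(glob.glob("pics/side_2*"))[-1])[150:430,190:500]; t=cv2.imread(sorted(glob.glob("pics/top_2*"))[-1])[150:330,190:470]
cv2.imwrite("pics/fin.png",np.hstack([cv2.resize(s,(400,400)),cv2.resize(t,(400,400))]))
E
```

```text
t 21.5 p [ 0.5702 -0.0054  0.2897] off [-0.0011  0.0013 -0.0144] lid deg 50.69 rad 0.1833 F [-4.5  0.2  2.5] M [ 0.16  1.   -0.02] w 0.0105
[[-0.007, 0.175, 0.984], [0.001, 0.984, -0.175], [-1.0, -0.0, -0.007]]
side 4078 3348 lid angle 49.96 offset of face from hinge line 0.0027
top 912 724 lid angle 50.15 offset of face from hinge line 0.003
```

View pics/fin.png

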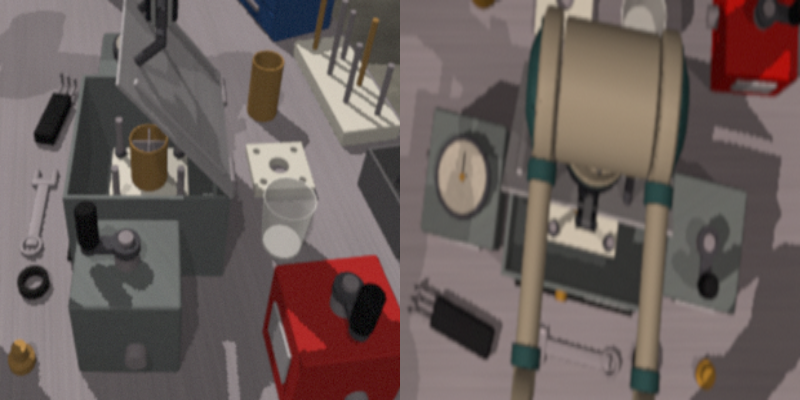

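The lid is open with the bar held, the brass tube is up inside the box (crop (150,155)), and the crank points straight to the front. The loose things are in place. Handing in.

```bash
python3 -c "
from h import *
s=get_state(); print(s['clock'],s['position'],abs(s['qd']).max()); sign_off()"
```

```text
21.6 [ 0.57018448 -0.00536666  0.28965645] 0.0013763388262084289
the job is handed in; nothing more can be done
```

I wound the crank clockwise from about 4° to its upper stop, then lifted the lid by its bar and handed in at 21.6 s while still holding it at about 50°.

- **Crank:** at the stop, about 23 N on the knob gave no further movement. By the tool position that is about 805°, against the stated 806°. In the last picture the arm points straight to the front of the box and the brass tube is up.
- **Lid angle:** the side camera gave 49.96° and the top camera 50.15°. The tool position gave 50.7°, because the bar had shifted a few millimetres in the pads. I went by the cameras.
- **Hold:** at hand-in the arm was still, with about 5 N on the wrist and a 40 N grip on the bar.
- **Loose things:** all that could be seen in the last pictures were where they started. The arm partly covered the top view.

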